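# Clear the chest lid and hold it at its balance

### The job

I want to fit the stay inside the tool chest: take the caddy off its lid, hook it over the rail at the blue band and slide it along, still hooked, to the middle of the yellow band, and let it hang there. Then raise the chest's sprung lid well past its balance point (60 degrees, red stud), bring it back and hold it still just below it, at about 50 degrees (yellow stud); finish while holding the lid there. Leave the other things on the bench alone.

Things in the scene. Friction and masses are not known exactly. Their poses are not given: they have to be found in the camera images.
- chest: wooden tool chest fixed to the bench, 200 (x) x 240 (y) x 110 high under its lid; origin: centre of its underside on the bench; the handle side faces its own -x. On its +y side a look-only brass quadrant carries a yellow stud at 50 degrees and a red one at 60 degrees of lid opening, 100 from the hinge.
- lid (a joint): opening angle of the chest's lid, rad: 0 shut, grows as the handle side rises, stop at 1.75. A plate 190 long from the hinge, 240 wide, 18 thick, on top of the chest (top face 128 above the bench when shut), 0.85 kg. Its hinge spring carries most of the weight: below the balance point at 1.05 rad (60 degrees) the free lid falls shut, above it the spring swings it open. Lifting it takes about 1.5 N at the handle.
- lid_hinge (a point): hinge axis at the middle of the lid's width, at the underside of the lid, 110 above the bench, 90 behind (chest's +x) the chest's centre; the axis runs along the chest's y.
- lid_handle (a point): centre of the lid's brass handle: a short round bar 22 thick and 40 long along the chest's y, flat ends, on a central stem 14 wide, 35 in front of the lid's edge; 225 from the hinge along the lid and 9 above the hinge's plane when shut (119 above the bench). It can be pinched by its flat ends from above and then pivots between the fingers as the lid swings.
- caddy_grip (a point): middle of the caddy's blue grip tab (20 thick along x, 26 wide along y, 56 high; this point 150 above the caddy's underside, 32 above the hook's top). The caddy (0.25 to 0.4 kg) starts standing on the shut lid: a wooden tray 80 x 110 x 38 high with a steel strap 26 wide rising on its -x side to an inverted-U hook under the tab. Axes of the caddy: x from strap to hook's lip, z up.
- caddy_hook (a point): seat inside the caddy's hook, where the rail's axis lies once hung: 104 above the caddy's underside, 46 below caddy_grip. Pinched by the tab it can swing between the fingers on quick moves. Inside width of the hook 26 along x (strap at -x, lip at +x); the lip ends 10 below this point and the tray's rim is 66 below it, so the rail goes in from the lip side (+x) when the caddy is raised 22 to 54 above its seat, and the caddy is then lowered.
- caddy: the same caddy; origin at the middle of its underside (the strap stands on its -x side).
- rail: hanging rail fixed to the bench: steel bar 16 thick, 360 long along its y, axis 190 above the bench, on two wooden posts 18 thick at y = -170 and +170; origin on the bench below the bar's middle. When hung, the caddy's underside is 86 above the bench and its axes lie along the rail's.
- mark_blue: blue band 40 long round the rail, look only; origin on the rail's axis at the band's middle, 75 to one side of the rail's middle.
- mark_yellow: yellow band 40 long round the rail, look only; origin on the rail's axis at the band's middle, 75 to the other side; axes along the rail's.
- mallet: bystander, to be left alone: wooden mallet, head 55x100x60, handle 200 long; origin on its underside.
- board: bystander, to be left alone: dovetailed board 150x90x14 lying flat; origin on its underside.
- gauge: bystander, to be left alone: wooden marking gauge 200 long, 44 high; origin on its underside.
- glue: bystander, to be left alone: white glue bottle, 60 across, 160 high; origin on its underside.
- varnish: bystander, to be left alone: varnish can, 70 across, 85 high; origin on its underside.
- chisel: bystander, to be left alone: hand tool with an orange handle, lying flat; origin on its underside.
Things that resemble listed ones, but are neither listed nor needed, are in the scene too. What is shaped like the caddy but pink is not meant.

How it is judged:
By the outcome, as a careful person would: the job done as asked, in the order asked, and still so for the second after the job is handed in, while the arm keeps its last pose, push and grip.
It also fails if it takes over 72 s, if anything falls off the work surface, if the arm or the gripper's body presses on something with over 40 N, if the wrist force passes 120 N, or if a joint passes its speed limit or range.

### The arm

A 6-joint arm with a two-finger parallel gripper is mounted at the origin on the work surface. World frame = base frame: x ahead of the robot, y to its left, z up, the work surface at z = 0. Lengths are in m, angles in rad, forces in N, time in s.
With the tool pointing down it reaches from about 0.325 to 0.925 m from the base axis. Payload 3.1 kg.
Tool frame: the origin (TCP) lies where the fingers leave the gripper's body, on its centre line; the fingertips stand 73 mm ahead of it and the grasp point (between the pads) lies 54 mm ahead of it; z points along the fingers, y is the line along which they close (so a half turn about z gives the same grasp; the last joint's range is limited). The gripper opens to 85 mm and grips with 20 to 120 N. Pads are 22 mm wide; open, the fingers measure 114 mm over their backs; the gripper's body (76 mm by 85 mm) begins 54 mm behind the grasp point. The pads swing forward as they close: fully open they stand 13 mm farther back than shut.
Start: joints at [-1.438, 0.217, 1.613, -0, 1.311, -0.112], TCP at [0.151, -0.606, 0.304] pointing down, gripper open.
Joint ranges: [-2.75, 2.75], [-0.78, 2.1], [0.31, 2.55], [-1.13, 4.27], [0.13, 2.63], [-2.58, 2.58]. Speed limits (rad/s): [2.79, 2.79, 3.14, 3.14, 3.14, 3.14].

### API

Orientations are given as a rotation vector (axis times angle).
In Python, from bench import env gives the robot as it stands.
- The arm moves only by the shell command python3 -m handwheel 'ROWS' [FORCE]. ROWS is JSON, a list that holds one entry, the list of rows, each a list of 7 numbers: the closure, from 0 (fully open) to 1 (shut), then the shift along the tool's x, y, z each as a share of 0.75 m, from -1 to 1, then the turn, a rotation vector about the tool's x, y, z each as a share of 60 degrees, from -1 to 1. In form: [[[fingers, dx, dy, dz, ax, ay, az], ...]]. A call has 1 to 8 rows; each row is the pose to reach, as a shift and turn from the pose commanded when the call began, along the tool's axes at that moment; what a row does not reach only later rows make up. A row lasts 1/10 s, in which the tool goes at most 50 mm and 8.59 degrees, less where a joint would pass 70% of its speed; a pose out of reach is approached as far as the arm can. A call with a number of a shift or a turn outside -1 to 1 is refused whole. A call with a gripper value outside its range is refused whole. The fingers move at their own pace and stop on an object; FORCE is the grip in N (left out, the last holds). Time passes only in rows, so rows that repeat a pose let the fingers close. It gives the time, the measured TCP pose, the force, the opening and the grip force at its end, in the units of the state.
- env.observe(): the state, without advancing time (a new reading comes with each control period).
- env.capture(name): name is "side" or "top" or "wrist"; returns a dict with "img" (400x640x3 uint8, red, green, blue), "K" (3x3 intrinsics, pixels), "k1" (the pictures are not rectified: a ray, as slopes to the right and down, at radius r is drawn at 1 + k1 r^2 times it, then the intrinsics apply), "R" (3x3) and "t" (3): a world point X has camera coordinates R X + t; the wrist camera has in their place "hand_eye" (4x4, takes a point from camera to tool coordinates, whose origin is the TCP and whose axes are the flange's). Camera axes: x right, y down, z forward; pixel columns grow to the right and rows downward; lengths in m; the calibration is good to about 2 mm. A picture is of the moment at which its call begins: read the wrist's pose just before it. There is no depth.
- env.close_job(): hands the job in; it is judged then, once.
Trained networks look in a picture, given as the dict that the camera call returned (one of the last four; its "shot" number tells which), for a name from the list of things; names that differ only in an ending like _2 or _b are one class to them, and where a whole thing is asked for, a point or a joint stands for the part that bears it (a point fixed in the world has none). Each returns a list of dicts, best first, with "score" (0 to 1); they miss things now and then, are a little off and sometimes report something else, mostly with a low value. They report only what shows in the picture. A call takes as long as a camera call. They do not tell look-alikes from the thing itself.
- env.recognise(picture, name): "point" ([x, y, z] in m, in the coordinates of the camera as it stood for that picture, good to about 4 mm: the middle of the surface that is visible of it).
- env.masks_of(picture, name): "region" (400x640 bool, what is visible of it).
- env.tip_of(picture, name): "point" ([x, y, z] in m, in the coordinates of the camera as it stood for that picture, good to about 4 mm: a listed point, or the origin of a listed thing).
The state is a dict: "time": time; "joint_positions": joint angles; "qvel": joint speeds; "tau": joint torques, N m; "eef_pos": TCP position; "tcp_rot": TCP orientation; "ft_force": force on the tool from outside, world axes, zero at the start; "ft_torque": the same for the moment, N m; "grip_width": finger opening in m; "grasp_force": force on a finger pad.
Only numpy, scipy, OpenCV 4.12 (cv2) and the standard library are available. Lean on these libraries where they do the work, as an engineer would, in place of code of your own. Each camera call takes 0.05 s, during which the arm holds its last target. There are 200 camera calls.

## Working session

There is one attempt and no reset: what is moved stays moved. The work goes in short steps, Python scripts to look and compute and a shell command to move; the robot and the scene stay as the last step left them, time stands still between calls to the robot, and variables do not carry over. Pictures are saved under pics/ and viewed, at most 10 in all, crops included, and the job is handed in when it is done.

```bash
ls; mkdir -p pics
cat > h.py <<'E'
import numpy as np, cv2
from scipy.spatial.transform import Rotation as Ro
from bench import env
np.set_printoptions(precision=4,suppress=True)
def cap(n):
    s=env.observe(); p=env.capture(n)
    if n=="wrist":
        T=np.eye(4);T[:3,:3]=Ro.from_rotvec(s["tcp_rot"]).as_matrix();T[:3,3]=s["eef_pos"]
        p["_W"]=T@np.array(p["hand_eye"])
    else:
        W=np.eye(4);R=np.array(p["R"]);W[:3,:3]=R.T;W[:3,3]=-R.T@np.array(p["t"]);p["_W"]=W
    return p
def world(p,c): return p["_W"][:3,:3]@np.array(c)+p["_W"][:3,3]
def px(p,X):
    c=p["_W"][:3,:3].T@(np.array(X)-p["_W"][:3,3]);u=c[:2]/c[2];u=u*(1+p["k1"]*(u@u));K=np.array(p["K"])
    return K[:2,:2]@u+K[:2,2]
def tips(p,names,f="tip_of",n=3):
    for m in names:
        for d in getattr(env,f)({k:v for k,v in p.items() if k!="_W"},m)[:n]:
            w=world(p,d["point"]);print(m,f,round(d["score"],2),w,px(p,w).round())
def save(p,fn): cv2.imwrite("pics/"+fn,cv2.cvtColor(p["img"],cv2.COLOR_RGB2BGR))
E
cat > a.py <<'E'
from h import *
N=["chest","lid_handle","lid_hinge","caddy_grip","caddy_hook","caddy","rail","mark_blue","mark_yellow"]
for c in ["top","side"]:
    p=cap(c);save(p,c+"1.png");print(c);tips(p,N)
print(env.observe()["time"],env.observe()["eef_pos"])
E
python3 a.py
```

```text
pics
top
chest tip_of 0.73 [ 0.6106 -0.2519  0.1262] [389. 191.]
chest tip_of 0.58 [0.5743 0.3277 0.191 ] [234. 200.]
lid_handle tip_of 0.9 [ 0.4645 -0.2263  0.1231] [384. 229.]
lid_handle tip_of 0.45 [0.5766 0.3263 0.1892] [234. 199.]
lid_handle tip_of 0.39 [ 0.4678 -0.479  -0.001 ] [440. 231.]
lid_hinge tip_of 0.77 [ 0.6856 -0.2262  0.1126] [381. 173.]
caddy_grip tip_of 0.94 [ 0.6136 -0.2497  0.2767] [396. 181.]
caddy_grip tip_of 0.82 [ 0.3875 -0.3463  0.1527] [419. 249.]
caddy_grip tip_of 0.82 [ 0.6847 -0.4627  0.1506] [444. 170.]
caddy_hook tip_of 0.79 [ 0.6875 -0.4646  0.1014] [440. 173.]
caddy_hook tip_of 0.69 [ 0.6108 -0.2502  0.2353] [394. 185.]
caddy_hook tip_of 0.63 [ 0.3926 -0.3465  0.1065] [415. 248.]
caddy tip_of 0.86 [ 0.6119 -0.2507  0.1283] [389. 191.]
caddy tip_of 0.68 [ 0.3883 -0.3464  0.0007] [409. 251.]
caddy tip_of 0.67 [ 0.6852 -0.4617 -0.0016] [432. 179.]
mark_blue tip_of 0.54 [0.5964 0.1808 0.1901] [274. 193.]
mark_yellow tip_of 0.51 [0.5742 0.3285 0.1886] [234. 200.]
mark_yellow tip_of 0.34 [ 0.6128 -0.2512  0.2771] [397. 182.]
side
chest tip_of 0.61 [ 0.5973
[... 359 characters left out ...]
.6896 -0.4678  0.1507] [326. 109.]
caddy_grip tip_of 0.79 [ 0.6076 -0.2539  0.2793] [330. 121.]
caddy_hook tip_of 0.87 [ 0.6875 -0.4667  0.0975] [327. 120.]
caddy_hook tip_of 0.8 [ 0.6131 -0.2513  0.2367] [328. 131.]
caddy_hook tip_of 0.69 [ 0.3874 -0.3422  0.1024] [396. 156.]
caddy tip_of 0.98 [ 0.3911 -0.3413 -0.0021] [392. 176.]
caddy tip_of 0.94 [ 0.6118 -0.2493  0.1258] [328. 156.]
caddy tip_of 0.79 [ 0.685  -0.4718  0.0046] [328. 137.]
rail tip_of 0.67 [ 0.6814 -0.2214  0.1109] [307. 160.]
rail tip_of 0.64 [ 0.6107 -0.2547  0.2779] [329. 121.]
mark_blue tip_of 0.4 [0.5922 0.1797 0.1911] [287. 243.]
mark_yellow tip_of 0.55 [0.5776 0.3273 0.1874] [272. 292.]
1.0 [ 0.1515 -0.6063  0.3039]
```

View pics/top1.png

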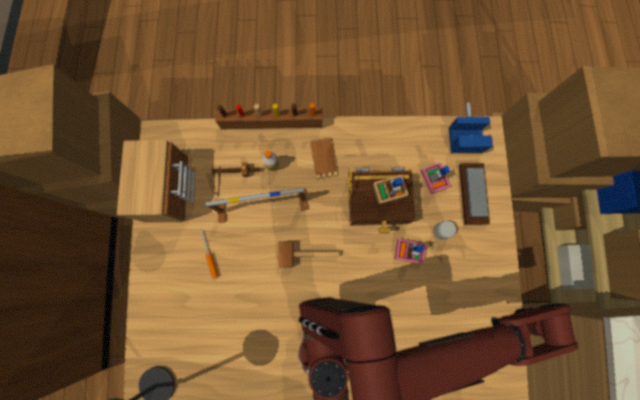

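View pics/side1.png

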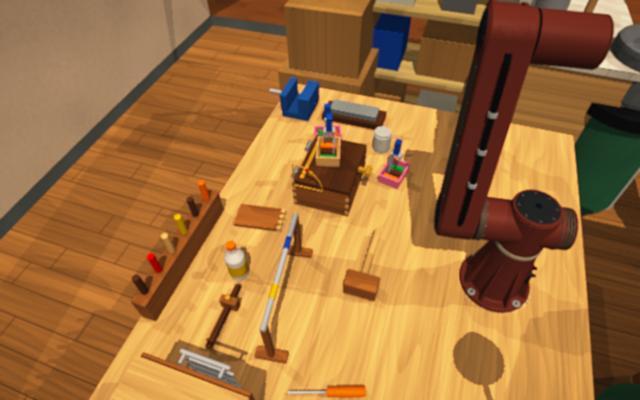

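The wanted caddy stands on the chest (top view 389,191), with pink look-alikes at (435,178) and (409,250). The rail runs from (212,205) to (307,193), with the blue band near (274,195) and the yellow near (234,200).

```bash
cat >> h.py <<'E'
def plan(pos,R):
    "target TCP pose -> row numbers from measured pose"
    s=env.observe();R0=Ro.from_rotvec(s["tcp_rot"]);d=R0.inv().apply(np.array(pos)-s["eef_pos"])
    t=(R0.inv()*R).as_rotvec()
    print("d/0.75",(d/0.75).round(4),"turn/60",(t/np.radians(60)).round(4),"rows>=",max(np.linalg.norm(d)/.05,np.linalg.norm(t)/np.radians(8.59)).round(1))
def down(yaw): # tool y at world angle yaw, z down
    y=np.array([np.cos(yaw),np.sin(yaw),0]);z=np.array([0,0,-1.]);return Ro.from_matrix(np.c_[np.cross(y,z),y,z])
E
python3 - <<'E'
from h import *
s=env.observe();print(Ro.from_rotvec(s["tcp_rot"]).as_matrix())
p=cap("wrist");print(np.array(p["hand_eye"]),np.array(p["K"]))
R0=Ro.from_rotvec(s["tcp_rot"])
for y in [0,np.pi]:
  plan([0.56,-0.25,0.50],down(y))
plan([0.56,-0.25,0.50],R0)
E
```

```text
[[ 0.9702  0.2424 -0.    ]
 [ 0.2424 -0.9702  0.0001]
 [ 0.     -0.0001 -1.    ]]
[[ 0.0002 -0.9541 -0.2994  0.0755]
 [ 1.     -0.      0.0009  0.0002]
 [-0.0009 -0.2994  0.9541 -0.0711]
 [ 0.      0.      0.      1.    ]] [[304.8511   0.     320.9   ]
 [  0.     304.8511 198.5742]
 [  0.       0.       1.    ]]
d/0.75 [ 0.6436 -0.329  -0.2615] turn/60 [-0.     -0.     -1.2662] rows>= 11.5
d/0.75 [ 0.6436 -0.329  -0.2615] turn/60 [-0.      0.      1.7338] rows>= 12.1
d/0.75 [ 0.6436 -0.329  -0.2615] turn/60 [ 0.  0. -0.] rows>= 11.5
```

```bash
python3 -m handwheel '[[[0,0.02,-0.01,-0.2615,0,0,-0.3],[0,0.1,-0.05,-0.2615,0,0,-0.6],[0,0.2,-0.1,-0.2615,0,0,-0.9],[0,0.3,-0.15,-0.2615,0,0,-1],[0,0.4,-0.2,-0.2615,0,0,-1],[0,0.5,-0.25,-0.2615,0,0,-1],[0,0.58,-0.29,-0.2615,0,0,-1],[0,0.6436,-0.329,-0.2615,0,0,-1]]]'
python3 - <<'E'
from h import *
plan([0.56,-0.25,0.50],down(0))
E
```

```text
time: 1.85
eef_pos: [0.3892, -0.4012, 0.4779]
tcp_rot: [2.505, 1.893, 0.0]
ft_force: [1.2, 0.2, -0.4]
grip_width: 0.0854
grasp_force: 0.0
d/0.75 [ 0.2561  0.164  -0.0294] turn/60 [ 0.0011  0.0011 -0.2642] rows>= 4.6
```

```bash
python3 -m handwheel '[[[0,0.1,0.06,-0.029,0,0,-0.264],[0,0.2,0.12,-0.029,0,0,-0.264],[0,0.256,0.164,-0.029,0,0,-0.264],[0,0.256,0.164,-0.029,0,0,-0.264],[0,0.256,0.164,-0.029,0,0,-0.264],[0,0.256,0.164,-0.029,0,0,-0.264]]]'
python3 - <<'E'
from h import *
p=cap("wrist");save(p,"w1.png");tips(p,["caddy_grip","caddy_hook","caddy","lid_handle","lid_hinge","chest"])
s=env.observe();print(s["eef_pos"],s["joint_positions"])
E
```

```text
time: 2.45
eef_pos: [0.5616, -0.2488, 0.4985]
tcp_rot: [-2.218, -2.225, -0.002]
ft_force: [-1.0, 0.4, -0.3]
grip_width: 0.0854
grasp_force: 0.0
caddy_grip tip_of 0.92 [ 0.6102 -0.2485  0.2769] [371. 183.]
caddy_grip tip_of 0.87 [ 0.6866 -0.4699  0.1555] [399. 298.]
caddy_grip tip_of 0.85 [ 0.3917 -0.3426  0.1523] [207. 223.]
caddy_hook tip_of 0.89 [ 0.6085 -0.2547  0.235 ] [363. 179.]
caddy_hook tip_of 0.62 [ 0.6864 -0.4704  0.106 ] [392. 282.]
caddy tip_of 0.85 [ 0.6842 -0.466   0.0011] [380. 252.]
caddy tip_of 0.62 [ 0.3921 -0.3487 -0.0001] [235. 197.]
caddy tip_of 0.6 [ 0.6127 -0.2517  0.1246] [356. 160.]
lid_handle tip_of 0.8 [ 0.4654 -0.2245  0.1203] [256. 140.]
lid_hinge tip_of 0.73 [ 0.6858 -0.2238  0.1102] [404. 140.]
lid_hinge tip_of 0.36 [ 0.7906 -0.0077  0.0017] [459.   4.]
chest tip_of 0.79 [ 0.5966 -0.2213 -0.0002] [340. 131.]
[ 0.5582 -0.253   0.4989] [-0.5399  0.1058  1.3832 -0.0002  1.6526 -0.5355]
```

View pics/w1.png

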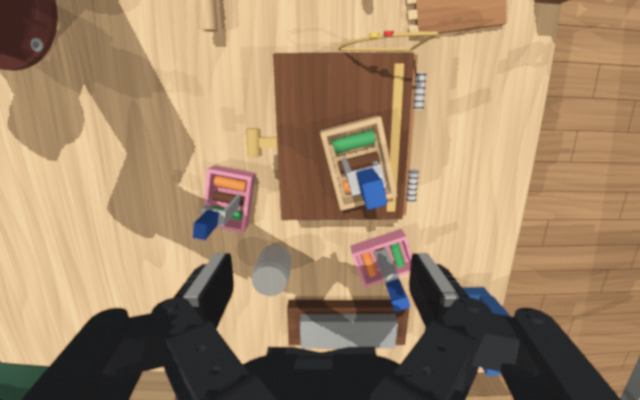

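The caddy is centred near (356,165) with its tab at (371,185), yawed about 12°. I can't make out the strap side, so I'll enlarge it.

Run:
```python
import cv2
a=cv2.imread("pics/w1.png")[105:225,305:415]
b=cv2.imread("pics/side1.png")[90:180,285:375]
a=cv2.resize(a,None,fx=3.6,fy=3.6,interpolation=3)
b=cv2.resize(b,(360,432),interpolation=3)
cv2.imwrite("pics/z1.png",cv2.hconcat([a,b]))
```

```text
(no output)
```

View pics/z1.png

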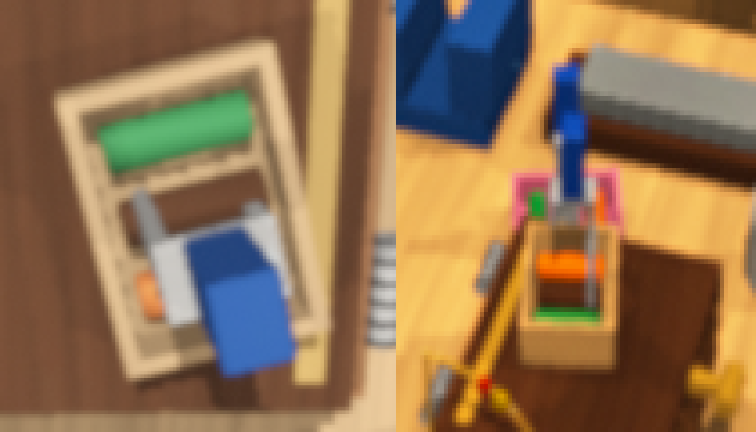

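Strap is on the left (-x) and lip on the right (+x), with a yaw of about +12°. Going in to pinch the tab along the caddy's x.

Run:
```python
from h import *
plan([0.61,-0.25,0.333],down(0.21))
plan([0.61,-0.25,0.42],down(0.21))
```

```text
d/0.75 [0.0043 0.069  0.2212] turn/60 [-0.0001  0.0002 -0.2047] rows>= 3.5
d/0.75 [0.0043 0.069  0.1052] turn/60 [-0.0001  0.0002 -0.2047] rows>= 1.9
```

```bash
python3 -m handwheel '[[[0,0.004,0.04,0.06,0,0,-0.1],[0,0.004,0.069,0.105,0,0,-0.2],[0,0.004,0.069,0.13,0,0,-0.2],[0,0.004,0.069,0.17,0,0,-0.2],[0,0.004,0.069,0.205,0,0,-0.2],[0,0.004,0.069,0.221,0,0,-0.2],[0,0.004,0.069,0.221,0,0,-0.2]]]'
python3 - <<'E'
from h import *
p=cap("wrist");save(p,"w2.png");tips(p,["caddy_grip","caddy_hook"],n=1)
s=env.observe();print(s["eef_pos"])
E
```

```text
time: 3.5
eef_pos: [0.6094, -0.2492, 0.3304]
tcp_rot: [-1.978, -2.434, 0.002]
ft_force: [-1.0, 0.9, 0.0]
grip_width: 0.0854
grasp_force: 0.0
caddy_grip tip_of 0.68 [ 0.3942 -0.3433  0.1531] [ 77. 246.]
caddy_hook tip_of 0.85 [ 0.685  -0.4674  0.1081] [346. 364.]
[ 0.6114 -0.2497  0.3353]
```

```bash
python3 -m handwheel '[[[0.5,0,0,0,0,0,0],[1,0,0,0,0,0,0],[1,0,0,0,0,0,0],[1,0,0,0,0,0,0],[1,0,0,0,0,0,0],[1,0,0,0,0,0,0]]]' 60
python3 -m handwheel '[[[1,0,0,-0.01,0,0,0],[1,0,0,-0.03,0,0,0],[1,0,0,-0.06,0,0,0],[1,0,0,-0.09,0,0,0],[1,0,0,-0.11,0,0,0],[1,0,0,-0.12,0,0,0],[1,0,0,-0.12,0,0,0]]]'
python3 - <<'E'
from h import *
p=cap("wrist");save(p,"w2.png")
s=env.observe();print(s["eef_pos"],s["time"],s["grip_width"],s["joint_positions"])
th=0.121;u=np.array([np.cos(th),np.sin(th),0])
blue=np.array([.594,.180,.19])
plan(blue-0.11*u+[0,0,.1+0.038+.06],down(th))
plan(blue-0.11*u+[0,0,.1+0.038],down(th))
E
```

```text
time: 4.25
eef_pos: [0.611, -0.2489, 0.3334]
tcp_rot: [1.979, 2.439, 0.001]
ft_force: [-1.0, 1.0, 1.0]
grip_width: 0.0189
grasp_force: 60.4
time: 4.95
eef_pos: [0.6112, -0.2492, 0.4248]
tcp_rot: [1.978, 2.437, 0.001]
ft_force: [-0.2, 0.6, -2.4]
grip_width: 0.0194
grasp_force: 59.8
[ 0.6108 -0.249   0.4231] 5.0 0.019689407788656518 [-0.4934  0.2238  1.385  -0.      1.5326 -0.7005]
d/0.75 [ 0.577  -0.0505  0.0467] turn/60 [0.0002 0.0002 0.0822] rows>= 8.7
d/0.75 [ 0.577  -0.0505  0.1267] turn/60 [0.0002 0.0002 0.0822] rows>= 8.9
```

View pics/w2.png

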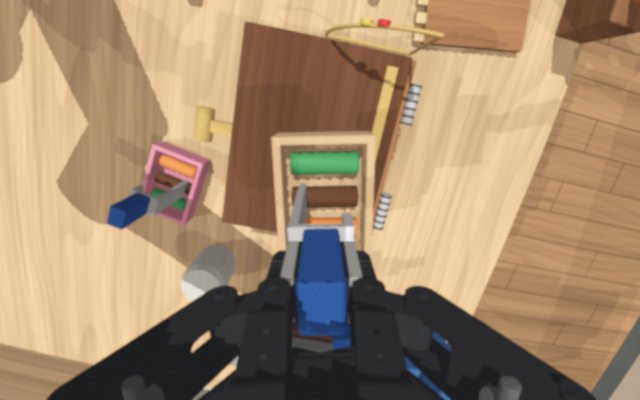

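The caddy is held square, with the strap at (300,205) and the lip at (348,222). Carrying it to the -x side of the rail.

```bash
python3 -m handwheel '[[[1,0.01,-0.001,0,0,0,0.01],[1,0.04,-0.004,0,0,0,0.03],[1,0.08,-0.007,0,0,0,0.05],[1,0.12,-0.01,0,0,0,0.08],[1,0.165,-0.014,0,0,0,0.08],[1,0.21,-0.018,0,0,0,0.08],[1,0.255,-0.022,0,0,0,0.08],[1,0.3,-0.025,0,0,0,0.082]]]'
python3 - <<'E'
from h import *
th=0.121;u=np.array([np.cos(th),np.sin(th),0])
blue=np.array([.594,.180,.19])
plan(blue-0.11*u+[0,0,.1+0.038+.07],down(th))
E
```

```text
time: 5.8
eef_pos: [0.5448, -0.0309, 0.4213]
tcp_rot: [-2.081, -2.349, 0.002]
ft_force: [-0.1, -0.1, -2.7]
grip_width: 0.0193
grasp_force: 59.7
d/0.75 [ 0.2711 -0.0475  0.0315] turn/60 [-0.0027 -0.0013 -0.0002] rows>= 4.2
```

```bash
python3 -m handwheel '[[[1,0.045,-0.008,0.0,0,0,0],[1,0.09,-0.016,0,0,0,0],[1,0.135,-0.024,0,0,0,0],[1,0.18,-0.032,0,0,0,0],[1,0.22,-0.04,0.01,0,0,0],[1,0.255,-0.0475,0.02,0,0,0],[1,0.271,-0.0475,0.031,0,0,0],[1,0.271,-0.0475,0.031,0,0,0]]]'
python3 - <<'E'
from h import *
p=cap("wrist");save(p,"w3.png");tips(p,["mark_blue","mark_yellow","rail","caddy_hook","caddy_grip"],n=2)
p=cap("side");tips(p,["mark_blue","mark_yellow","rail"],n=2)
s=env.observe();print(s["eef_pos"],s["tcp_rot"])
E
```

```text
time: 6.6
eef_pos: [0.4848, 0.1658, 0.397]
tcp_rot: [-2.078, -2.352, 0.006]
ft_force: [0.5, -0.8, -3.2]
grip_width: 0.019
grasp_force: 59.7
mark_blue tip_of 0.94 [0.5924 0.1763 0.1905] [436. 190.]
mark_yellow tip_of 0.58 [0.5738 0.3291 0.1914] [456.  10.]
caddy_hook tip_of 0.7 [0.4856 0.1615 0.2992] [324. 242.]
caddy_grip tip_of 0.75 [0.4867 0.1652 0.3404] [327. 272.]
mark_blue tip_of 0.7 [ 0.6825 -0.2219  0.1072] [307. 161.]
mark_blue tip_of 0.5 [0.5912 0.176  0.1855] [288. 244.]
mark_yellow tip_of 0.54 [0.7655 0.2086 0.0014] [238. 271.]
mark_yellow tip_of 0.53 [0.5747 0.3245 0.1889] [273. 291.]
[0.4866 0.1643 0.4001] [2.0837 2.3506 0.0005]
```

View pics/w3.png

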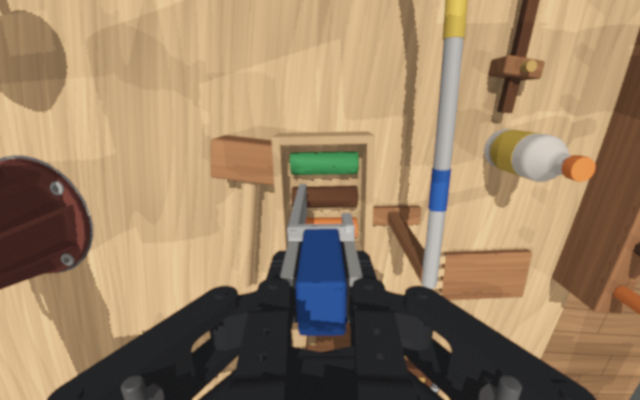

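The rail shows ahead with the blue band at (440,190), the yellow at (456,10), and the caddy's lip facing the rail. Next: descend, go in, check, then lower.

Run:
```python
from h import *
th=0.12
plan([.5928,.1786,.330],down(th))
```

```text
d/0.75 [0.002  0.1428 0.0935] turn/60 [0.0005 0.0001 0.0002] rows>= 2.6
```

```bash
python3 -m handwheel '[[[1,0.002,0,0.04,0,0,0],[1,0.002,0,0.08,0,0,0],[1,0.002,0.01,0.092,0,0,0],[1,0.002,0.04,0.092,0,0,0],[1,0.002,0.08,0.092,0,0,0],[1,0.002,0.115,0.092,0,0,0],[1,0.002,0.135,0.092,0,0,0],[1,0.002,0.143,0.092,0,0,0]]]'
python3 -m handwheel '[[[1,0,0,0,0,0,0],[1,0,0,0,0,0,0]]]'
python3 - <<'E'
from h import *
p=cap("wrist");save(p,"w4.png");tips(p,["mark_blue","caddy_hook","caddy_grip","mark_yellow"],n=1)
p=cap("side");save(p,"s4.png");tips(p,["mark_blue","caddy_hook","caddy_grip"],n=3)
s=env.observe();print(s["eef_pos"],s["tcp_rot"],s["ft_force"])
plan([.5928,.1786,.292],down(.12))
E
```

```text
time: 7.9
eef_pos: [0.5949, 0.1792, 0.3315]
tcp_rot: [2.083, 2.35, 0.002]
ft_force: [-0.3, 0.3, -3.5]
grip_width: 0.0192
grasp_force: 59.8
time: 8.1
eef_pos: [0.5922, 0.1792, 0.3308]
tcp_rot: [-2.083, -2.351, 0.001]
ft_force: [-0.1, 0.3, -3.3]
grip_width: 0.0194
grasp_force: 59.8
mark_blue tip_of 0.56 [0.5931 0.1781 0.1894] [323. 212.]
caddy_hook tip_of 0.61 [0.5943 0.1759 0.2349] [325. 242.]
caddy_grip tip_of 0.73 [0.5946 0.1771 0.2708] [327. 271.]
mark_yellow tip_of 0.59 [0.5944 0.1765 0.2731] [327. 275.]
mark_blue tip_of 0.47 [0.5946 0.176  0.1882] [287. 243.]
caddy_hook tip_of 0.69 [ 0.387  -0.3408  0.1016] [396. 157.]
caddy_hook tip_of 0.64 [0.593  0.175  0.2305] [287. 234.]
caddy_grip tip_of 0.79 [ 0.3908 -0.3514  0.1498] [397. 145.]
caddy_grip tip_of 0.76 [0.5914 0.1734 0.2771] [286. 223.]
caddy_grip tip_of 0.58 [ 0.6888 -0.4653  0.1506] [326. 109.]
[0.5924 0.1793 0.3309] [2.0827 2.352  0.0002] [-0.7912  0.0395 -2.6152]
d/0.75 [-0.001   0.0005  0.0519] turn/60 [ 0.0001 -0.      0.0012] rows>= 0.8
```

View pics/w4.png

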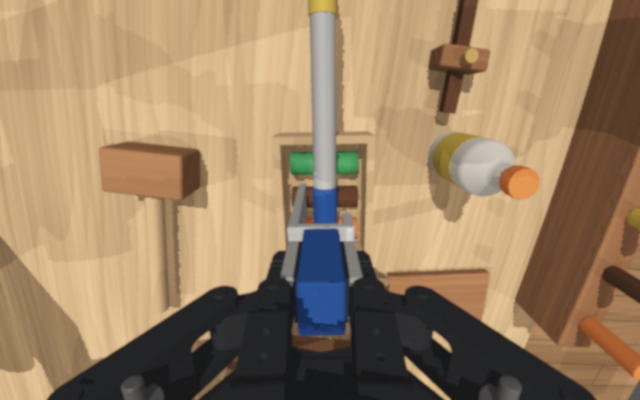

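The rail, at column 325, lies between the strap (302) and the lip (350). Lowering.

```bash
python3 -m handwheel '[[[1,0,0,0.012,0,0,0],[1,0,0,0.024,0,0,0],[1,0,0,0.036,0,0,0],[1,0,0,0.046,0,0,0],[1,0,0,0.051,0,0,0],[1,0,0,0.051,0,0,0]]]'
python3 -m handwheel '[[[1,0,0,0,0,0,0]]]'
```

```text
time: 9.15
eef_pos: [0.5925, 0.1792, 0.2921]
tcp_rot: [-2.083, -2.352, 0.001]
ft_force: [0.6, -0.0, -3.4]
grip_width: 0.0195
grasp_force: 59.8
time: 9.25
eef_pos: [0.5928, 0.1793, 0.2926]
tcp_rot: [2.082, 2.352, 0.001]
ft_force: [-0.0, -0.6, -2.9]
grip_width: 0.0193
grasp_force: 59.8
```

```bash
python3 -m handwheel '[[[1,0,0,0.0025,0,0,0],[1,0,0,0.0025,0,0,0]]]' | grep -E "eef|ft"
python3 -m handwheel '[[[1,0,0,0.0025,0,0,0],[1,0,0,0.0025,0,0,0]]]'| grep -E "eef|ft"
```

```text
eef_pos: [0.593, 0.1793, 0.2915]
ft_force: [-0.0, 0.6, -1.0]
eef_pos: [0.5931, 0.1794, 0.2914]
ft_force: [-2.4, -0.2, 5.7]
```

```bash
python3 -m handwheel '[[[1,0,0,-0.0025,0,0,0],[1,0,0,-0.0025,0,0,0]]]'| grep -E "eef|ft"
python3 - <<'E'
from h import *
plan([.5748,.3274,.2905],down(.12))
E
```

```text
eef_pos: [0.5929, 0.1793, 0.2915]
ft_force: [-1.4, -0.1, 2.2]
d/0.75 [ 0.1989 -0.0001  0.0013] turn/60 [ 0.0013 -0.0001  0.0012] rows>= 3.0
```

```bash
python3 -m handwheel '[[[1,0.01,0,0,0,0,0],[1,0.03,0,0,0,0,0],[1,0.05,0,0,0,0,0],[1,0.07,0,0,0,0,0],[1,0.09,0,0,0,0,0],[1,0.11,0,0,0,0,0],[1,0.13,0,0,0,0,0]]]'| grep -E "eef|ft"
python3 -m handwheel '[[[1,0.02,0,0,0,0,0],[1,0.04,0,0,0,0,0],[1,0.055,0,0,0,0,0],[1,0.065,0,0,0,0,0],[1,0.069,0,0,0,0,0],[1,0.069,0,0,0,0,0]]]'| grep -E "eef|ft|time"
python3 - <<'E'
from h import *
p=cap("wrist");tips(p,["mark_yellow","mark_blue","caddy_hook","caddy_grip","caddy"],n=1)
p=cap("side");save(p,"s5.png");tips(p,["mark_yellow","caddy_hook","caddy_grip","caddy"],n=3)
s=env.observe();print(s["eef_pos"],s["tcp_rot"],s["ft_force"])
plan([.5748,.3274,.2905],down(.12))
E
```

```text
eef_pos: [0.5808, 0.2773, 0.2914]
ft_force: [0.8, -4.7, 5.4]
time: 11.15
eef_pos: [0.5742, 0.3292, 0.2914]
ft_force: [0.4, -2.2, 5.5]
mark_yellow tip_of 0.8 [0.5749 0.3286 0.1889] [323. 233.]
mark_blue tip_of 0.16 [0.5739 0.3256 0.1924] [321. 239.]
caddy_hook tip_of 0.88 [0.5733 0.3258 0.1947] [320. 241.]
caddy_grip tip_of 0.94 [0.5776 0.3267 0.2335] [329. 275.]
caddy tip_of 0.78 [0.573  0.323  0.0836] [320. 193.]
mark_yellow tip_of 0.42 [0.5789 0.3261 0.1889] [271. 291.]
mark_yellow tip_of 0.38 [0.5734 0.3242 0.1918] [274. 290.]
caddy_hook tip_of 0.75 [ 0.6885 -0.4656  0.0972] [326. 120.]
caddy_hook tip_of 0.68 [0.5727 0.3222 0.1912] [274. 290.]
caddy_hook tip_of 0.29 [ 0.3845  0.4665 -0.001 ] [328. 393.]
caddy_grip tip_of 0.83 [0.5727 0.3225 0.2352] [272. 281.]
caddy_grip tip_of 0.81 [ 0.6883 -0.4654  0.1526] [326. 109.]
caddy tip_of 0.97 [ 0.685  -0.4684  0.0056] [327. 138.]
caddy tip_of 0.95 [0.5757 0.3283 0.0831] [276. 310.]
[0.5742 0.329  0.2914] [-2.0815 -2.3524 -0.0023] [ 0.5191 -2.518   5.5437]
d/0.75 [-0.0022  0.0005  0.0012] turn/60 [ 0.0007 -0.0013  0.002 ] rows>= 0.0
```

Hooked on the yellow band. Releasing and rising.

```bash
python3 -m handwheel '[[[0.8,0,0,0,0,0,0],[0.6,0,0,0,0,0,0],[0.3,0,0,0,0,0,0],[0.2,0,0,0,0,0,0],[0.2,0,0,-0.03,0,0,0],[0.2,0,0,-0.08,0,0,0],[0.2,0,0,-0.14,0,0,0],[0.2,0,0,-0.2,0,0,0]]]'
python3 - <<'E'
from h import *
p=cap("wrist");save(p,"w6.png");tips(p,["mark_yellow","mark_blue","caddy_hook","caddy_grip","caddy"],n=1)
p=cap("top");tips(p,["lid_handle","lid_hinge"],n=1)
s=env.observe();print(s["eef_pos"],s["joint_positions"],s["time"])
E
```

```text
time: 12.5
eef_pos: [0.5739, 0.3277, 0.4407]
tcp_rot: [-2.081, -2.351, 0.003]
ft_force: [1.1, 0.7, -0.1]
grip_width: 0.0682
grasp_force: 0.0
mark_yellow tip_of 0.59 [0.5743 0.3304 0.1907] [323. 174.]
mark_blue tip_of 0.72 [0.5923 0.1769 0.1909] [322. 297.]
caddy_hook tip_of 0.67 [0.5746 0.3274 0.1943] [323. 178.]
caddy_grip tip_of 0.59 [0.5771 0.3282 0.234 ] [326. 187.]
caddy tip_of 0.96 [0.5717 0.3225 0.0849] [320. 163.]
lid_handle tip_of 0.9 [ 0.4674 -0.2254  0.1222] [384. 229.]
lid_hinge tip_of 0.59 [ 0.6893 -0.2229  0.1128] [380. 172.]
[0.5739 0.3273 0.4377] [0.412  0.2243 1.3582 0.0002 1.5638 0.2908] 12.95
```

View pics/w6.png

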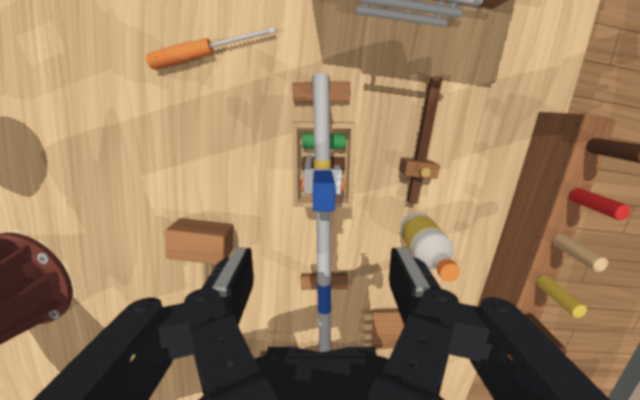

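Caddy hangs on the yellow band with its tab at (324,190). Now to the lid handle.

Run:
```python
from h import *
plan([.463,-.225,.33],down(-np.pi/2))
```

```text
d/0.75 [-0.7129 -0.2352  0.1455] turn/60 [-0.0023  0.0045  1.6158] rows>= 11.5
```

```bash
python3 -m handwheel '[[[0.2,-0.03,-0.01,0,0,0,0.1],[0.2,-0.09,-0.03,0,0,0,0.24],[0.2,-0.15,-0.05,0,0,0,0.38],[0.2,-0.21,-0.07,0,0,0,0.52],[0.2,-0.27,-0.09,0,0,0,0.66],[0.2,-0.33,-0.11,0,0,0,0.8],[0.2,-0.39,-0.13,0.02,0,0,0.9],[0.2,-0.45,-0.15,0.04,0,0,1]]]'
python3 - <<'E'
from h import *
plan([.463,-.225,.33],down(-np.pi/2))
E
```

```text
time: 13.75
eef_pos: [0.5028, -0.0228, 0.4097]
tcp_rot: [-2.982, -0.989, 0.0]
ft_force: [1.0, -0.3, 0.2]
grip_width: 0.0682
grasp_force: 0.0
d/0.75 [-0.2037  0.1844  0.1063] turn/60 [-0.0001  0.      0.6119] rows>= 4.4
```

```bash
python3 -m handwheel '[[[0.2,-0.05,0.045,0.03,0,0,0.14],[0.2,-0.1,0.09,0.06,0,0,0.28],[0.2,-0.15,0.135,0.09,0,0,0.42],[0.2,-0.19,0.17,0.106,0,0,0.55],[0.2,-0.204,0.184,0.106,0,0,0.612],[0.2,-0.204,0.184,0.106,0,0,0.612],[0.2,-0.204,0.184,0.106,0,0,0.612]]]'
python3 - <<'E'
from h import *
p=cap("wrist");save(p,"w7.png");tips(p,["lid_handle","lid_hinge","chest"],n=1)
tips(p,["lid_handle"],"recognise",1)
s=env.observe();print(s["eef_pos"],s["joint_positions"],s["time"])
plan([.4635,-.2255,.176],down(-np.pi/2))
E
```

```text
time: 14.45
eef_pos: [0.4639, -0.2233, 0.3301]
tcp_rot: [-3.14, -0.006, 0.002]
ft_force: [-0.1, 1.1, 0.5]
grip_width: 0.0684
grasp_force: 0.0
lid_handle tip_of 0.61 [ 0.4597 -0.2254  0.1199] [323. 190.]
lid_hinge tip_of 0.69 [ 0.5981 -0.2244  0.001 ] [322.  53.]
chest tip_of 0.88 [ 0.5991 -0.2243  0.0014] [322.  52.]
lid_handle recognise 0.97 [ 0.5637 -0.2237  0.1269] [321.  73.]
[ 0.4648 -0.2224  0.3315] [-0.5827 -0.0426  1.84    0.0002  1.3436  0.9819] 14.7
d/0.75 [-0.0018  0.0041  0.2073] turn/60 [ 0.0001 -0.0006  0.0059] rows>= 3.1
```

View pics/w7.png

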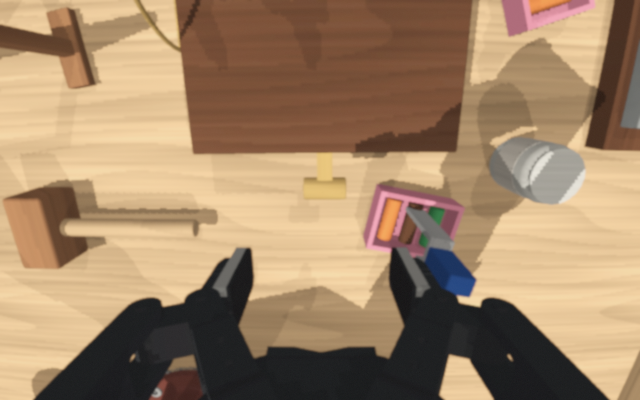

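Handle bar at (325,188), nearly on the tool's centreline, with the pink caddy clear to the right. Descending and gripping.

```bash
python3 -m handwheel '[[[0.2,-0.003,0.005,0.05,0,0,0.006],[0.2,-0.003,0.005,0.1,0,0,0.006],[0.2,-0.003,0.005,0.15,0,0,0.006],[0.2,-0.003,0.005,0.19,0,0,0.006],[0.2,-0.003,0.005,0.21,0,0,0.006],[0.2,-0.003,0.005,0.21,0,0,0.006],[0.2,-0.003,0.005,0.21,0,0,0.006]]]' | grep -E "time|eef|ft"
python3 -m handwheel '[[[0.4,0,0,0,0,0,0],[0.6,0,0,0,0,0,0],[1,0,0,0,0,0,0],[1,0,0,0,0,0,0],[1,0,0,0,0,0,0],[1,0,0,0,0,0,0]]]' 40
```

```text
time: 15.4
eef_pos: [0.4626, -0.2269, 0.1742]
ft_force: [0.7, -0.5, 0.5]
time: 16.0
eef_pos: [0.4632, -0.2263, 0.1754]
tcp_rot: [-3.14, 0.004, -0.004]
ft_force: [-0.2, 4.4, 3.8]
grip_width: 0.0391
grasp_force: 43.1
```

```bash
python3 - <<'E'
from h import *
for a in [2,4,8,12,16,20,24,28,32,36,40,44,48,50,52,56,60,64,68,70,72]:
    r=np.radians(a);print(a,((.225*(1-np.cos(r))+.009*np.sin(r))/.75).round(4),(-(.225*np.sin(r)+.009*(np.cos(r)-1))/.75).round(4))
E
python3 -m handwheel '[[[1,0.0006,0,-0.0104,0,0,0],[1,0.0016,0,-0.0209,0,0,0],[1,0.0046,0,-0.0416,0,0,0],[1,0.0091,0,-0.062,0,0,0],[1,0.0149,0,-0.082,0,0,0],[1,0.0149,0,-0.082,0,0,0]]]'
```

```text
2 0.0006 -0.0105
4 0.0016 -0.0209
8 0.0046 -0.0416
12 0.0091 -0.0621
16 0.0149 -0.0822
20 0.0222 -0.1019
24 0.0308 -0.121
28 0.0407 -0.1394
32 0.0519 -0.1572
36 0.0643 -0.174
40 0.0779 -0.19
44 0.0925 -0.205
48 0.1082 -0.219
50 0.1164 -0.2255
52 0.1248 -0.2318
56 0.1422 -0.2434
60 0.1604 -0.2538
64 0.1793 -0.2629
68 0.1987 -0.2707
70 0.2087 -0.274
72 0.2187 -0.277
time: 16.6
eef_pos: [0.4745, -0.2262, 0.2374]
tcp_rot: [-3.14, 0.002, -0.004]
ft_force: [2.8, 4.1, -3.1]
grip_width: 0.039
grasp_force: 41.5
```

```bash
python3 -m handwheel '[[[1,0.0073,0,-0.0197,0,0,0],[1,0.0159,0,-0.0388,0,0,0],[1,0.0258,0,-0.0572,0,0,0],[1,0.037,0,-0.075,0,0,0],[1,0.0494,0,-0.0918,0,0,0],[1,0.063,0,-0.1078,0,0,0],[1,0.063,0,-0.1078,0,0,0]]]'
python3 - <<'E'
from h import *
p=cap("wrist");save(p,"w8.png")
p=cap("side");save(p,"s8.png");tips(p,["lid_handle","lid_hinge"],n=1)
s=env.observe();print(s["eef_pos"],s["ft_force"])
E
```

```text
time: 17.3
eef_pos: [0.5218, -0.2258, 0.3179]
tcp_rot: [-3.138, 0.002, -0.003]
ft_force: [0.3, 5.3, -3.5]
grip_width: 0.0394
grasp_force: 41.4
lid_handle tip_of 0.87 [ 0.5144 -0.2263  0.2575] [355. 137.]
lid_hinge tip_of 0.62 [ 0.6825 -0.221   0.108 ] [307. 161.]
[ 0.5207 -0.2258  0.3165] [ 0.877   5.6191 -1.6967]
```

```bash
python3 -m handwheel '[[[1,0.0146,0,-0.015,0,0,0],[1,0.0303,0,-0.029,0,0,0],[1,0.0469,0,-0.0418,0,0,0],[1,0.0643,0,-0.0534,0,0,0],[1,0.0825,0,-0.0638,0,0,0],[1,0.1014,0,-0.0729,0,0,0],[1,0.1208,0,-0.0807,0,0,0],[1,0.1208,0,-0.0807,0,0,0]]]'
python3 -m handwheel '[[[1,0.0200,0,-0.0063,0,0,0],[1,0.0353,0,-0.0102,0,0,0],[1,0.0353,0,-0.0102,0,0,0],[1,0.0353,0,-0.0102,0,0,0]]]'
python3 - <<'E'
from h import *
p=cap("side");save(p,"s9.png");tips(p,["lid_handle","lid_hinge"],n=1)
s=env.observe();print(s["eef_pos"],s["ft_force"])
E
```

```text
time: 18.3
eef_pos: [0.6123, -0.2249, 0.3773]
tcp_rot: [-3.136, 0.001, 0.001]
ft_force: [-0.8, 6.9, -0.0]
grip_width: 0.0392
grasp_force: 44.4
time: 18.7
eef_pos: [0.6377, -0.2246, 0.3848]
tcp_rot: [-3.135, 0.001, 0.003]
ft_force: [-1.0, 8.9, 0.2]
grip_width: 0.0393
grasp_force: 44.3
lid_handle tip_of 0.78 [ 0.6291 -0.2252  0.3274] [320. 113.]
lid_hinge tip_of 0.64 [ 0.6826 -0.2237  0.1091] [307. 160.]
[ 0.6376 -0.2246  0.3847] [ 0.633   8.1027 -1.1328]
```

```bash
python3 -m handwheel '[[[1,-0.0153,0,0.0039,0,0,0],[1,-0.0353,0,0.0102,0,0,0],[1,-0.0547,0,0.018,0,0,0],[1,-0.0736,0,0.0271,0,0,0],[1,-0.0918,0,0.0375,0,0,0],[1,-0.1092,0,0.0491,0,0,0],[1,-0.1176,0,0.0554,0,0,0],[1,-0.1176,0,0.0554,0,0,0]]]'
python3 -m handwheel '[[[1,0,0,0,0,0,0],[1,0,0,0,0,0,0],[1,0,0,0,0,0,0],[1,0,0,0,0,0,0]]]'
python3 - <<'E'
from h import *
p=cap("side");save(p,"s10.png");tips(p,["lid_handle","lid_hinge"],n=1);tips(p,["caddy","caddy_hook"],n=2)
q=cap("wrist");save(q,"w10.png");tips(q,["lid_handle"],n=1)
s=env.observe();print(s["eef_pos"],s["ft_force"],s["qvel"],s["time"])
g=s["eef_pos"]+Ro.from_rotvec(s["tcp_rot"]).apply([0,0,.054])
for hx in [.6845,.6875]: print(np.degrees(np.arctan2(g[2]-.11,hx-g[0]))-2.3)
a=cv2.resize(p["img"][70:220,240:420],None,fx=3.2,fy=3.2,interpolation=3);cv2.imwrite("pics/z10.png",a[:,:,::-1])
E
```

```text
time: 19.65
eef_pos: [0.5489, -0.2255, 0.3436]
tcp_rot: [-3.137, 0.003, -0.001]
ft_force: [-0.9, 7.2, 0.9]
grip_width: 0.0393
grasp_force: 44.7
time: 20.05
eef_pos: [0.5497, -0.2255, 0.3441]
tcp_rot: [-3.138, 0.002, -0.001]
ft_force: [-0.4, 6.5, 0.2]
grip_width: 0.0392
grasp_force: 44.6
lid_handle tip_of 0.74 [ 0.545  -0.2234  0.2825] [346. 130.]
lid_hinge tip_of 0.71 [ 0.6834 -0.2224  0.108 ] [307. 160.]
caddy tip_of 0.82 [ 0.3889 -0.3427 -0.0017] [392. 176.]
caddy tip_of 0.57 [0.5742 0.3268 0.0835] [277. 310.]
caddy_hook tip_of 0.89 [0.5728 0.3264 0.1945] [273. 291.]
caddy_hook tip_of 0.54 [ 0.6875 -0.4672  0.1014] [327. 119.]
lid_handle tip_of 0.74 [ 0.545  -0.2207  0.2828] [311. 273.]
[ 0.5497 -0.2255  0.3441] [-0.5282  6.6242  1.3604] [ 0.0002 -0.0005  0.     -0.0009  0.001   0.0009] 20.4
50.892908210704654
50.28607129750384
```

View pics/z10.png

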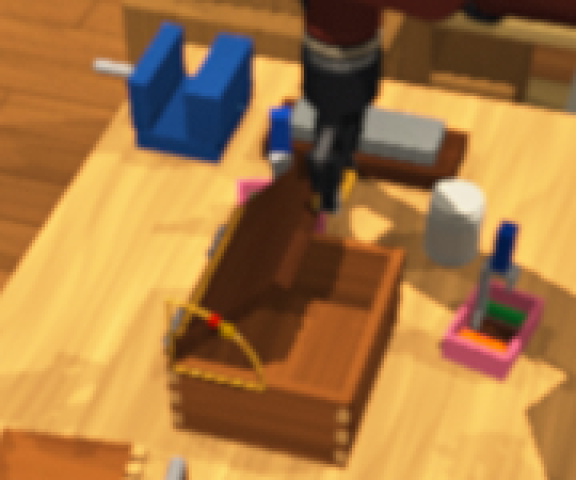

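The lid is up, held by the handle near (345,185) in the crop at about 50°, and the caddy still hangs at the yellow band. Handing in.

```bash
python3 -c "
from bench import env
print(env.close_job())"
```

```text
the job is handed in; nothing more can be done
None
```

The caddy hangs hooked on the yellow band, and the lid was raised to about 75°, brought back and held still at about 50°; I handed the job in at about 20 s (verdict not shown).

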